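Inspect a varnished icon panel with the hand lamp

ROBOT

A 6-joint arm with a two-finger parallel gripper is mounted at the origin on the work surface. World frame = base frame: x ahead of the robot, y to its left, z up, the work surface at z = 0. Lengths are in mm, angles in degrees, forces in N, time in s.
With the tool pointing down it reaches from about 300 to 850 mm from the base axis. Payload 4.2 kg.
Tool frame: the origin (TCP) lies on the centre line of the jaws, within the pads' length; the fingertips stand 14 mm ahead of it and the grasp point (between the pads) lies 5 mm behind it; z points along the fingers, y is the line along which they close (so a half turn about z gives the same grasp; the last joint's range is limited). The gripper opens to 91 mm and grips with 3 to 60 N. Pads are 32 mm wide; open, the fingers measure 118 mm over their backs; the gripper's body (76 mm by 178 mm) begins 60 mm behind the grasp point.
Start: joints at [66.921, 18.312, 89.639, -0, 72.044, -1.146], TCP at [214.777, 533.397, 227.976] pointing down, gripper open.
Joint ranges: [-177.97, 177.97], [-48.28, 115.42], [12.27, 149.76], [-77.06, 257.06], [2.81, 150.46], [-146.56, 146.56]. Speed limits (degrees/s): [147.25, 147.25, 180, 180, 180, 180].

INTERFACE

Orientations are given as [roll, pitch, yaw] about the fixed x, y, z axes, in that order (R = Rz(yaw) Ry(pitch) Rx(roll)).
In Python, from workcell import env gives the robot as it stands.
- The arm moves only by the tool arm_command, never from a script. Its argument "motion" is a list of rows, each an object with "offset": the shift along the tool's x, y, z in m, a list of three; "spin": the turn about the tool's z in rad. In form: [{"offset": [tx, ty, tz], "spin": spin}, ...]. A call has 1 to 5 rows; each row shifts and turns the commanded pose from where the row before left it, along the tool's axes as they then stand; what a row does not reach is not made up. A row lasts 1/8 s, in which the tool goes at most 62.5 mm and 10.7 degrees, less where a joint would pass 70% of its speed; a pose out of reach is approached as far as the arm can. A call with a gripper value outside its range is refused whole. "jaw" is the finger opening in m, from 0 to 0.0912, set as the call begins (left out, the last holds). The fingers move at their own pace and stop on an object; "newtons" is the grip in N (left out, the last holds). Time passes only in rows, so rows that do not move let the fingers close. It gives the time, the measured TCP pose, the force, the opening and the grip force at its end, in the units of the state.
- env.state(): the state, without advancing time (a new reading comes with each control period).
- env.grab_frame(name): name is "scene" or "top" or "wrist"; returns (picture, depth): 420x560x3 uint8, blue, green, red; 420x560 float32, mm along the optical axis (not along the pixel's ray), 0 where there is no reading.
- env.camera_model(name): a dict with "fx", "fy", "cx", "cy" (pixels), "eye" and "rotation" of the camera in the world; the wrist camera has in their place "hand_eye" (4x4, takes a point from camera to tool coordinates, whose origin is the TCP and whose axes are the flange's). Camera axes: x right, y down, z forward; pixel columns grow to the right and rows downward; lengths in mm; the calibration is good to about 2 mm. The wrist camera is an equidistant fisheye: a pixel r from the principal point sees the ray r / f radians off the axis. A picture is of the moment at which its call begins: read the wrist's pose just before it. camera_model takes no time and is no camera call.
- env.job_done(): hands the job in; it is judged then, once.
Trained networks look in the newest picture that a camera, given by its name, has taken for a name from the list of things; names that differ only in an ending like _2 or _b are one class to them, and where a whole thing is asked for, a point or a joint stands for the part that bears it (a point fixed in the world has none). Each returns a list of dicts, best first, with "score" (0 to 1); they miss things now and then, are a little off and sometimes report something else, mostly with a low value. They report only what shows in the picture. A call takes as long as a camera call. They do not tell look-alikes from the thing itself.
- env.boxes_of(camera, target): "bbox" ([left, top, right, bottom] in pixels, round what is visible of it).
- env.pinpoint(camera, target): "location" ([column, row] in pixels: a listed point, or the origin of a listed thing).
The state is a dict: "time_s": time; "qpos": joint angles; "qvel": joint speeds; "effort": joint torques, N m; "ee_pos": TCP position; "ee_rot": TCP orientation; "force": force on the tool from outside, world axes, zero at the start; "torque": the same for the moment, N m; "gripper_width": finger opening in mm; "gripper_force": force on a finger pad.
Only numpy, scipy, OpenCV 4.12 (cv2) and the standard library are available. Lean on these libraries where they do the work, as an engineer would, in place of code of your own. Each camera call takes 0.05 s, during which the arm holds its last target. There are 200 camera calls.

TASK

Pick the hand lamp up by its orange grip and hold it still and level for about a second with its window about 6 cm above the red dot on the icon panel. Then raise it to about 16 cm above the middle of the panel, level, the lamp bar running along the panel's long side, and finish there still holding it steady. Do not touch the freshly varnished panel, drop the lamp or tip it over, and leave the brush pot, bottle and jar where they are.

Things in the scene. Friction and masses are not known exactly. Their poses are not given: they have to be found in the camera images.
- lamp: Loose hand lamp, 0.3 kg: black bar 160 x 44 x 24 mm (x, y, z), violet window along its underside, upright orange grip 60 x 24 x 48 mm on top of its middle. Origin: window's centre, on the underside; x along the bar, z up through the grip (z vertical: level, shining straight down). Centre of mass about 22 mm above the origin. Starts on the cradle, sloping by 0.26 rad, +x end higher.
- lamp_grip (a point): Centre of the orange grip, 50 mm along the lamp's z from its origin (22 mm below the grip's top, 26 mm above the black bar's top); the grip is pinched across its 24 mm, along the lamp's y.
- cradle: Fixed light-wood cradle, base 150 x 90 mm; its deck, 150 x 66 mm, slopes by 0.26 rad (15 degrees), +x end higher. Lips 9 mm high along both sides, 25 mm from the middle line, and one 8 mm high across the low (-x) end; the high end is open. Origin: centre of its underside; the deck's middle is 48 mm above it. The lamp lies along it and lifts straight up and out.
- panel: Fixed icon panel lying face up on the table: 250 (x, long side) x 190 (y) mm, dark wood border 16 mm wide rising to 26 mm above the table, painted blue and gold face 24 mm above the table. Origin: centre of the underside.
- panel_mid (a point): Middle of the panel's painted face; same axes as the panel (x along its long side, z up).
- red_dot: The red sticky dot, 18 mm across, 1 mm thick, flat on the panel's painted face, marking the retouched spot. Origin: centre of its underside. It cannot be moved.
- white_dot_1: A white sticky dot, otherwise like the red one; not a target.
- white_dot_2: A second white sticky dot; not a target.
- brush_pot: Loose terracotta pot, 76 mm across, 85 mm high, with brushes standing up to about 215 mm. Origin: centre of its underside. To be left alone.
- varnish: Loose small amber bottle, 40 mm across, 85 mm high. Origin: centre of its underside. To be left alone.
- pigment_jar: Loose blue jar, 48 mm across, 50 mm high. Origin: centre of its underside. To be left alone.
Mind the look-alikes: they are no part of the job. Of the things shaped like the lamp, the black one is meant.

How it is judged:
By the outcome, as a careful person would: the job done as asked, in the order asked, and still so for the second after the job is handed in, while the arm keeps its last pose, push and grip.
It also fails if it takes over 51 s, if anything falls off the work surface, if the arm or the gripper's body presses on something with over 40 N, if the wrist force passes 120 N, or if a joint passes its speed limit or range.

## Working session

There is one attempt and no reset: what is moved stays moved. The work goes in short steps, Python scripts to look and compute and a tool call to move; the robot and the scene stay as the last step left them, time stands still between calls to the robot, and variables do not carry over. Pictures are saved under pics/ and viewed, at most 10 in all, crops included, and the job is handed in when it is done.

Besides the shell and the picture viewer there is one more tool, called after "Emit:" as name(argument=value, ...), one argument or row to a line, values as JSON. arm_command: Moves the arm, as the interface text tells. Its arguments: {"type":"object","properties":{"motion":{"type":"array"},"jaw":{"type":"number"},"newtons":{"type":"number"}},"required":["motion"]}

```bash
ls; mkdir -p pics; python3 - <<'E'
from workcell import env
import cv2,numpy as np
s=env.state();print(s)
a,d=env.grab_frame("top");b,e=env.grab_frame("scene")
np.savez("f0.npz",a=a,d=d,b=b,e=e)
cv2.imwrite("pics/top0.png",a);cv2.imwrite("pics/scene0.png",b)
for c in("top","scene"):
  print(c,env.camera_model(c))
  for n in("lamp","lamp_grip","cradle","panel_mid","red_dot"):
    print(n,[(np.round(r["location"],1).tolist(),round(r["score"],2)) for r in env.pinpoint(c,n)])
E
```

```text
pics
{'time_s': 0.0, 'qpos': array([ 6.69229300e+01,  1.83515088e+01,  8.97062097e+01, -4.86806301e-04,
        7.20438399e+01, -1.14765708e+00]), 'qvel': array([-0.04244505, -0.03653273, -0.01120112, -0.05980155, -0.03953665,
       -0.05848843]), 'effort': array([-2.51112215e-04, -4.12479579e+01, -2.31978858e+01,  7.26515288e-02,
        4.56007209e-02, -1.33144581e-04]), 'ee_pos': array([214.57150252, 532.94666699, 227.12291879]), 'ee_rot': array([-1.79898453e+02, -1.57138159e-03,  1.58070736e+02]), 'force': array([ 0.68655755, -0.34813054,  0.26556491]), 'torque': array([0.02680263, 0.01714631, 0.024911  ]), 'gripper_force': 0.0, 'gripper_width': 91.20487562883525}
top {'fx': 538.2418718260776, 'fy': 538.2418718260776, 'cx': 281.49894274000036, 'cy': 195.90381719701296, 'eye': array([ 363.39585734, -128.55780134, 1392.40516514]), 'rotation': array([-172.89411241,   -0.30617081,  -90.88313841])}
lamp [([306.8, 201.4], 0.94), ([435.8, 283.5], 0.9), ([383.7, 158.5], 0.88), ([321.3, 115.1], 0.88), ([336.8, 294.9], 0.66)]
lamp_grip [([304.1, 122.5], 0.85), ([342.0, 274.7], 0.78), ([414.9, 284.0], 0.74), ([381.7, 175.9], 0.66), ([309.8, 203.6], 0.57)]
cradle [([308.2, 205.2], 0.72)]
panel_mid [([154.9, 205.5], 0.59)]
red_dot [([145.5, 187.5], 0.59)]
scene {'fx': 437.2002627905946, 'fy': 437.2002627905946, 'cx': 278.8598542542845, 'cy': 211.25288533762318, 'eye': array([1029.89365756,   63.89321292,  977.23647126]), 'rotation': array([-149.59299285,    0.4143338 ,  115.19538294])}
lamp [([283.5, 130.7], 0.88), ([202.8, 109.7], 0.78), ([183.1, 214.1], 0.63), ([211.1, 271.6], 0.62), ([266.0, 196.0], 0.56)]
lamp_grip [([219.4, 116.0], 0.97), ([273.5, 147.4], 0.88), ([192.2, 201.1], 0.82), ([230.6, 279.1], 0.56), ([417.6, 269.5], 0.43)]
cradle [([266.7, 204.8], 0.83)]
panel_mid [([423.8, 262.7], 0.75), ([269.9, 196.3], 0.35)]
red_dot [([423.0, 285.8], 0.49)]
```

View pics/top0.png

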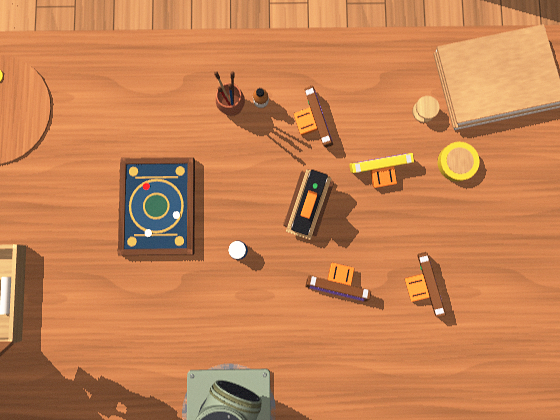

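View pics/scene0.png

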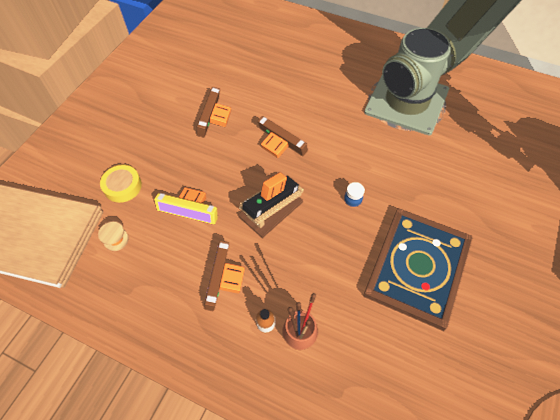

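The top view shows the black lamp on its cradle at about (308,204), the panel at about (156,206) and the red dot at about (146,186). The brown-bar and yellow-bar look-alikes lie on the table. The pot is at (230,97), the bottle at (260,97) and the jar at (237,250). In the scene view the lamp is at (272,197) and the red dot at (426,286).

```bash
cat > h.py <<'E'
import numpy as np,cv2
from scipy.spatial.transform import Rotation as Ro
def R(e): return Ro.from_euler('xyz',e,degrees=True).as_matrix()
def cloud(m,d):
    v,u=np.mgrid[:d.shape[0],:d.shape[1]]
    p=np.dstack([(u-m['cx'])/m['fx']*d,(v-m['cy'])/m['fy']*d,d])
    w=p@R(m['rotation']).T+m['eye']; w[d==0]=np.nan
    return w
E
cat > m.py <<'E'
from h import *
from workcell import env
f=np.load("f0.npz")
for c,i,dd,lp,pp in(("top",f['a'],f['d'],(260,160,350,245),(110,150,205,262)),("scene",f['b'],f['e'],(232,165,315,240),(355,195,480,335))):
    w=cloud(env.camera_model(c),dd); h=cv2.cvtColor(i,cv2.COLOR_BGR2HSV)
    def sel(box,cond):
        m=np.zeros(dd.shape,bool);l,t,r,b=box;m[t:b,l:r]=1
        q=w[m&cond]; return q[~np.isnan(q).any(1)]
    H,S,V=[h[...,k].astype(int) for k in range(3)]
    z=w[...,2]
    tab=w[(np.abs(z)<15)]; print(c,"table z",np.round(np.median(tab[:,2]),1))
    o=sel(lp,(H>7)&(H<20)&(S>200)&(V>200)&(z>90)); print("grip",len(o),np.round(o.mean(0),1),o.min(0).round(),o.max(0).round())
    top=o[o[:,2]>np.percentile(o[:,2],40)]
    r=cv2.minAreaRect(o[:,:2].astype(np.float32)); print(" rect",r)
    A=np.c_[o[:,:2]-o[:,:2].mean(0),np.ones(len(o))]; print(" plane",np.linalg.lstsq(A,o[:,2],rcond=None)[0].round(3))
    k=sel(lp,(V<60)&(z>35)); print("black",len(k),k.mean(0).round(1)); print(" rect",cv2.minAreaRect(k[:,:2].astype(np.float32)))
    A=np.c_[k[:,:2]-k[:,:2].mean(0),np.ones(len(k))]; print(" plane",np.linalg.lstsq(A,k[:,2],rcond=None)[0].round(3))
    k=sel(lp,(z>25)); print("all",len(k),cv2.minAreaRect(k[:,:2].astype(np.float32)))
    g=sel(lp,(H>50)&(H<80)&(S>120)); print("green",len(g),g.mean(0).round(1))
    p=sel(pp,(z>14)&(z<40)); print("panel",len(p),np.median(p[:,2]),cv2.minAreaRect(p[:,:2].astype(np.float32)))
    rd=sel(pp,((H<6)|(H>174))&(S>190)&(V>150)); print("red",len(rd),rd.mean(0).round(1),np.ptp(rd,axis=0))
E
python3 m.py
```

```text
top table z -0.5
grip 33 [ 505.2 -205.4  116.6] [ 471. -220.  108.] [ 534. -184.  126.]
 rect ((502.21966552734375, -201.6814727783203), (22.717899322509766, 60.66471481323242), 70.7249526977539)
 plane [  0.163  -0.204 116.616]
black 775 [ 512.5 -206.    70.6]
 rect ((511.5910949707031, -206.1774139404297), (42.91106033325195, 153.86541748046875), 70.58973693847656)
 plane [ 0.252 -0.074 70.591]
all 1751 ((510.93267822265625, -205.5435333251953), (65.91888427734375, 164.09487915039062), 70.52159881591797)
green 23 [ 551.3 -220.4   82.7]
panel 7278 23.36546571627798 ((515.37353515625, 182.9564208984375), (251.01602172851562, 191.2377166748047), 0.028068041428923607)
red 33 [564.8 208.8  24.4] [15.49865076 18.34514435 14.40487794]
scene table z 0.8m.py:12: RuntimeWarning: Mean of empty slice.
  o=sel(lp,(H>7)&(H<20)&(S>200)&(V>200)&(z>90)); print("grip",len(o),np.round(o.mean(0),1),o.min(0).round(),o.max(0).round())
  ret = um.true_divide(
Traceback (most recent call last):
  File "m.py", line 12, in <module>
    o=sel(lp,(H>7)&(H<20)&(S>200)&(V>200)&(z>90)); print("grip",len(o),np.round(o.mean(0),1),o.min(0).round(),o.max(0).round())
                                                                                             ~~~~~^^^
ValueError: zero-size array to reduction operation minimum which has no identity
```

```bash
sed -i 's/(H>7)&(H<20)&(S>200)&(V>200)&(z>90)/(H>5)\&(H<20)\&(S>170)\&(V>150)\&(z>88)/' m.py
cat >> m.py <<'E'
    hi=o[o[:,2]>100]
    for n,box in (("pot",(205,60,248,118) if c=="top" else (280,290,325,355)),("bottle",(250,80,272,112) if c=="top" else (252,305,278,335)),("jar",(225,236,250,264) if c=="top" else (340,178,370,210))):
        q=sel(box,z>25); print(n,len(q),np.median(q,axis=0).round(),q.max(0).round())
    # panel edge angle from the border corners
E
cat >> h.py <<'E'
def tool(d,yaw):
    c,s=np.cos(np.radians(yaw)),np.sin(np.radians(yaw))
    return np.round([d[0]*c+d[1]*s,d[0]*s-d[1]*c,-d[2]],1)
E
python3 m.py; python3 - <<'E'
from h import *
from workcell import env
s=env.state();p=s['ee_pos'];print(tool(np.array([505,-204,200])-p,s['ee_rot'][2]))
E
```

```text
top table z -0.5
grip 260 [ 502.1 -202.1  116. ] [ 471. -222.   92.] [ 536. -184.  128.]
 rect ((504.2906494140625, -202.82949829101562), (23.50688934326172, 65.32440185546875), 70.68824768066406)
 plane [ 1.59000e-01 -5.60000e-02  1.16038e+02]
black 775 [ 512.5 -206.    70.6]
 rect ((511.5910949707031, -206.1774139404297), (42.91106033325195, 153.86541748046875), 70.58973693847656)
 plane [ 0.252 -0.074 70.591]
all 1751 ((510.93267822265625, -205.5435333251953), (65.91888427734375, 164.09487915039062), 70.52159881591797)
green 23 [ 551.3 -220.4   82.7]
panel 7278 23.36546571627798 ((515.37353515625, 182.9564208984375), (251.01602172851562, 191.2377166748047), 0.028068041428923607)
red 33 [564.8 208.8  24.4] [15.49865076 18.34514435 14.40487794]
pot 683 [776. -11.  79.] [818.  27. 217.]
bottle 227 [786. -88.  57.] [809. -68.  90.]
jar 242 [399. -26.  49.] [419.  -6.  57.]
scene table z 0.8
grip 348 [ 513.3 -203.3  110.8] [ 474. -225.   88.] [ 543. -184.  128.]
 rect ((507.8898010253906, -204.4823455810547), (24.679073333740234, 67.3808822631836), 71.83995819091797)
 plane [ -0.24   -0.497 110.818]
black 615 [ 534.1 -205.8   74.3]
 rect ((516.4472045898438, -206.38003540039062), (44.20018005371094, 157.5503387451172), 69.96590423583984)
 plane [ 0.185 -0.212 74.272]
all 1663 ((513.4956665039062, -206.98118591308594), (68.05117797851562, 164.8298797607422), 70.73392486572266)
green 19 [ 552.1 -221.    84.8]
panel 8181 24.577887381579444 ((516.9608154296875, 129.95953369140625), (252.2600555419922, 294.3678283691406), 0.24230891466140747)
red 39 [565.8 207.6  25.7] [17.42639368 14.86746942  8.36507727]
pot 990 [794.  -7.  81.] [823.  28. 219.]
bottle 327 [801. -84.  59.] [815. -68.  88.]
jar 281 [408. -26.  50.] [423.  -6.  55.]
[-544.6 -575.6   28. ]
```

Emit:
arm_command(
  motion=[
    {"offset": [-0.0389, -0.0411, 0.0], "spin": 0},
    {"offset": [-0.0389, -0.0411, 0.0], "spin": 0},
    {"offset": [-0.0389, -0.0411, 0.0], "spin": 0},
    {"offset": [-0.0389, -0.0411, 0.0], "spin": 0},
    {"offset": [-0.0389, -0.0411, 0.0], "spin": 0},
  ],
  jaw=0.07,
)

```text
time_s: 1.23
ee_pos: [318.9, 268.5, 228.2]
ee_rot: [179.9, 0.0, 158.1]
force: [1.1, -0.2, 0.4]
gripper_width: 70.2
gripper_force: 0.0
```

Emit:
arm_command(
  motion=[
    {"offset": [-0.0389, -0.0411, 0.0], "spin": 0},
    {"offset": [-0.0389, -0.0411, 0.0], "spin": 0},
    {"offset": [-0.0389, -0.0411, 0.0], "spin": 0},
    {"offset": [-0.0389, -0.0411, 0.0], "spin": 0},
    {"offset": [-0.0389, -0.0411, 0.0], "spin": 0},
  ],
)

```text
time_s: 1.85
ee_pos: [422.7, 5.0, 228.3]
ee_rot: [180.0, 0.1, 158.1]
force: [1.4, -0.0, 0.1]
gripper_width: 70.0
gripper_force: 0.0
```

Emit:
arm_command(
  motion=[
    {"offset": [-0.0389, -0.0411, 0.0], "spin": 0},
    {"offset": [-0.0389, -0.0411, 0.0], "spin": 0},
    {"offset": [-0.0389, -0.0411, 0.0], "spin": 0},
    {"offset": [-0.0389, -0.0411, 0.0], "spin": -0.044},
    {"offset": [0, 0, 0], "spin": 0},
  ],
)

```text
time_s: 2.48
ee_pos: [506.0, -207.0, 227.4]
ee_rot: [-180.0, 0.0, 160.4]
force: [-0.1, 1.4, -0.6]
gripper_width: 69.6
gripper_force: 0.0
```

```bash
python3 - <<'E'
from h import *
from workcell import env
s=env.state();p=s['ee_pos'];print(s['time_s'],p,s['ee_rot'],s['qpos'],s['force'])
i,d=env.grab_frame("wrist");np.savez("w1.npz",i=i,d=d);cv2.imwrite("pics/w1.png",i)
print(env.camera_model("wrist"))
print(env.pinpoint("wrist","lamp_grip"))
print(tool(np.array([505,-203.5,97])-p,s['ee_rot'][2]))
E
```

```text
2.475 [ 506.04853152 -207.02986117  227.36005535] [-1.79968400e+02  3.23158838e-02  1.60355416e+02] [-2.34378892e+01  1.57735601e+01  9.34052296e+01 -3.11265475e-02
  7.07868773e+01 -9.37830620e+01] [-0.06110578  1.40626486 -0.56198663]
{'fx': 325.19226210127806, 'fy': 325.19226210127806, 'cx': 278.95805451800413, 'cy': 210.17408502389165, 'hand_eye': array([[-1.38782227e-03, -9.65714377e-01, -2.59603189e-01,
         7.26801437e+01],
       [ 9.99999000e-01, -1.26937456e-03, -6.23904564e-04,
        -5.48930170e-01],
       [ 2.72979923e-04, -2.59603795e-01,  9.65715173e-01,
        -1.57206641e+02],
       [ 0.00000000e+00,  0.00000000e+00,  0.00000000e+00,
         1.00000000e+00]])}
[{'location': [282.2, 201.1], 'score': 0.76}, {'location': [338.3, 332.2], 'score': 0.68}, {'location': [163.9, 78.4], 'score': 0.56}]
[  2.2   3.  130.4]
```

View pics/w1.png

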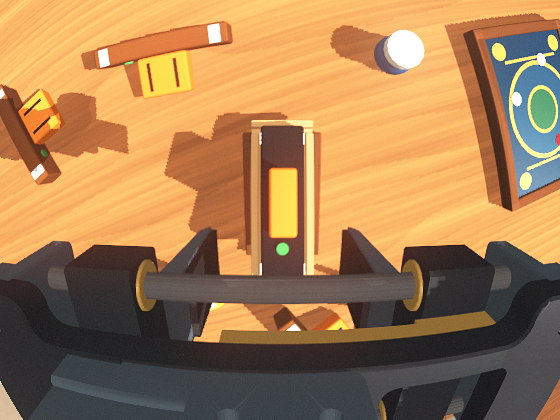

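The wrist view shows the lamp's grip at about (283,203), between the open jaws and parallel to them, with the green mark towards the hand.

```bash
cat >> h.py <<'E'
def wcloud(m,d,p,e):
    v,u=np.mgrid[:d.shape[0],:d.shape[1]]
    x,y=(u-m['cx'])/m['fx'],(v-m['cy'])/m['fy'];th=np.hypot(x,y)+1e-9
    k=np.tan(th)/th*d; q=np.dstack([x*k,y*k,d,np.ones_like(d)])@m['hand_eye'].T
    w=q[...,:3]@R(e).T+p; w[d==0]=np.nan
    return w
E
python3 - <<'E'
from h import *
from workcell import env
f=np.load("w1.npz");s=env.state()
w=wcloud(env.camera_model("wrist"),f['d'],np.array([506.05,-207.03,227.36]),[-179.97,.03,160.36])
h=cv2.cvtColor(f['i'],cv2.COLOR_BGR2HSV).astype(int);H,S,V=h[...,0],h[...,1],h[...,2];z=w[...,2]
def sel(b,c):
    m=np.zeros(z.shape,bool);m[b[1]:b[3],b[0]:b[2]]=1;q=w[m&c];return q[~np.isnan(q).any(1)]
o=sel((262,160,304,244),(S>170)&(V>150)&(H<28)&(z>85));print(len(o),o.mean(0),o.max(0),cv2.minAreaRect(o[:,:2].astype(np.float32)))
t=o;A=np.c_[t[:,:2]-t[:,:2].mean(0),np.ones(len(t))];print(np.linalg.lstsq(A,t[:,2],rcond=None)[0])
k=sel((255,120,310,275),(V<90)&(z>35)&(z<100));print(len(k),cv2.minAreaRect(k[:,:2].astype(np.float32)))
t=sel((160,120,230,220),z>-50);print("table",np.median(t[:,2]))
E
```

```text
851 [ 494.11350135 -205.34089446  116.67124311] [ 529.89045522 -183.89381234  126.28753704] ((499.6999206542969, -203.22842407226562), (22.972190856933594, 57.10979080200195), 70.32122039794922)
[ 2.49506553e-01 -1.00807109e-01  1.16671243e+02]
198 ((508.067138671875, -205.97470092773438), (40.39638900756836, 144.19573974609375), 70.78357696533203)
table 0.5168553101698024
```

Emit:
arm_command(
  motion=[
    {"offset": [0.0018, 0.002, 0.03], "spin": 0},
    {"offset": [0, 0, 0.04], "spin": 0},
    {"offset": [0, 0, 0.03], "spin": 0},
    {"offset": [0, 0, 0.01], "spin": 0},
    {"offset": [0, 0, 0], "spin": 0},
  ],
)

```text
time_s: 3.2
ee_pos: [504.0, -200.5, 118.2]
ee_rot: [180.0, -0.0, 160.6]
force: [-0.2, 0.3, 0.0]
gripper_width: 70.1
gripper_force: 0.0
```

Emit:
arm_command(
  motion=[
    {"offset": [0, 0, 0.01], "spin": 0},
    {"offset": [0, 0, 0.01], "spin": 0},
    {"offset": [0, 0, 0], "spin": 0},
    {"offset": [0, 0, 0], "spin": 0},
  ],
)

```text
time_s: 3.7
ee_pos: [504.1, -201.4, 98.0]
ee_rot: [180.0, 0.0, 160.6]
force: [0.3, -0.1, -0.1]
gripper_width: 70.0
gripper_force: 0.0
```

Emit:
arm_command(
  motion=[
    {"offset": [-0.0015, -0.002, 0], "spin": 0},
    {"offset": [0, 0, 0], "spin": 0},
    {"offset": [0, 0, 0], "spin": 0},
  ],
)

```text
time_s: 4.08
ee_pos: [504.8, -203.7, 98.0]
ee_rot: [180.0, 0.0, 160.6]
force: [-0.5, -1.4, 0.4]
gripper_width: 70.0
gripper_force: 0.0
```

Emit:
arm_command(
  motion=[
    {"offset": [0, 0, 0], "spin": 0},
    {"offset": [0, 0, 0], "spin": 0},
    {"offset": [0, 0, 0], "spin": 0},
    {"offset": [0, 0, 0], "spin": 0},
  ],
  jaw=0.01,
  newtons=15,
)

```text
time_s: 4.58
ee_pos: [504.7, -203.7, 97.9]
ee_rot: [180.0, -0.0, 160.6]
force: [0.1, 0.7, 0.2]
gripper_width: 32.8
gripper_force: 0.0
```

Emit:
arm_command(
  motion=[
    {"offset": [0, 0, 0], "spin": 0},
    {"offset": [0, 0, 0], "spin": 0},
    {"offset": [0, 0, 0], "spin": 0},
    {"offset": [0, 0, 0], "spin": 0},
  ],
)

```text
time_s: 5.08
ee_pos: [504.7, -203.7, 97.9]
ee_rot: [180.0, -0.0, 160.6]
force: [-0.7, -0.1, -1.1]
gripper_width: 23.8
gripper_force: 15.0
```

Emit:
arm_command(
  motion=[
    {"offset": [0, 0, -0.01], "spin": 0},
    {"offset": [0, 0, -0.02], "spin": 0},
    {"offset": [0, 0, -0.03], "spin": 0},
    {"offset": [0, 0, -0.02], "spin": 0},
    {"offset": [0, 0, -0.0], "spin": 0},
  ],
)

```text
time_s: 5.7
ee_pos: [505.6, -204.0, 179.6]
ee_rot: [-180.0, 0.2, 160.6]
force: [-0.1, -0.1, -3.3]
gripper_width: 23.7
gripper_force: 15.0
```

```bash
python3 - <<'E'
from h import *
from workcell import env
i,d=env.grab_frame("scene");s=env.state();print(s['time_s'],s['ee_pos'],s['gripper_width'],s['gripper_force'],s['force'])
j,_=env.grab_frame("wrist")
c=cv2.resize(i[110:270,160:380],None,fx=2.5,fy=2.5)
cv2.imwrite("pics/s2.png",np.vstack([c[:, :550],cv2.resize(j[120:300,180:380],(550,200))])[:600])
p=s['ee_pos'];print(tool(np.array([545,-30,178])-p,s['ee_rot'][2]))
E
```

```text
5.75 [ 504.74292132 -203.61093982  178.2016261 ] 23.707936699500483 14.99938353896141 [ 0.7407258  -0.62105403 -3.48188011]
[ 19.7 177.1   0.2]
```

View pics/s2.png

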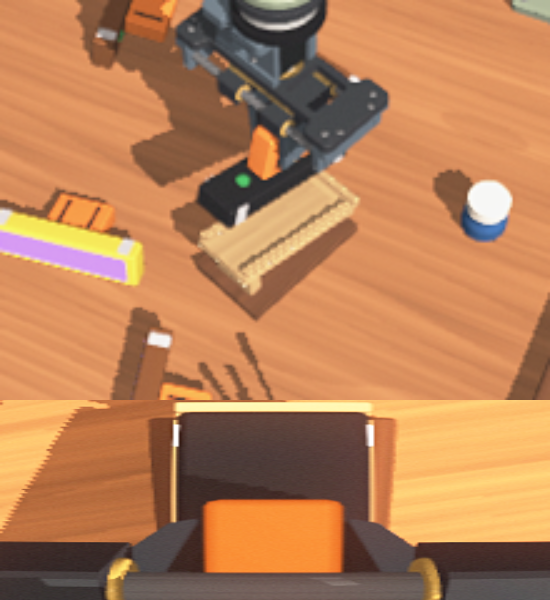

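The black lamp is held clear of the cradle and still sloping. The tool can't tilt, so I'll level the lamp by setting it down on free table between the cradle and the panel and gripping it again.

Emit:
arm_command(
  motion=[
    {"offset": [0.003, 0.03, 0], "spin": 0},
    {"offset": [0.005, 0.045, 0], "spin": 0},
    {"offset": [0.006, 0.05, 0], "spin": 0},
    {"offset": [0.004, 0.035, 0], "spin": 0},
    {"offset": [0.002, 0.017, 0], "spin": -0.11},
  ],
)

```text
time_s: 6.42
ee_pos: [544.1, -28.1, 176.3]
ee_rot: [180.0, -0.2, 167.2]
force: [-0.6, -0.9, -1.9]
gripper_width: 24.2
gripper_force: 15.0
```

Emit:
arm_command(
  motion=[
    {"offset": [0, 0, 0.03], "spin": -0.115},
    {"offset": [0, 0, 0.03], "spin": -0.114},
    {"offset": [0, 0, 0.025], "spin": 0},
    {"offset": [0, 0, 0.01], "spin": 0},
    {"offset": [0, 0, 0], "spin": 0},
  ],
)

```text
time_s: 7.05
ee_pos: [544.1, -30.0, 82.0]
ee_rot: [180.0, -0.1, -180.0]
force: [0.1, 0.5, -2.9]
gripper_width: 24.1
gripper_force: 15.0
```

Emit:
arm_command(
  motion=[
    {"offset": [0, 0, 0.005], "spin": 0},
    {"offset": [0, 0, 0.005], "spin": 0},
    {"offset": [0, 0, 0], "spin": 0},
  ],
  newtons=8,
)

```text
time_s: 7.42
ee_pos: [544.6, -30.1, 72.9]
ee_rot: [180.0, -0.0, -180.0]
force: [0.4, -0.1, -2.4]
gripper_width: 24.0
gripper_force: 8.0
```

Emit:
arm_command(
  motion=[
    {"offset": [0, 0, 0.004], "spin": 0},
    {"offset": [0, 0, 0.004], "spin": 0},
    {"offset": [0, 0, 0], "spin": 0},
  ],
)

```text
time_s: 7.8
ee_pos: [545.0, -30.1, 65.0]
ee_rot: [180.0, 0.0, -180.0]
force: [0.9, -0.2, -0.5]
gripper_width: 23.8
gripper_force: 8.0
```

Emit:
arm_command(
  motion=[
    {"offset": [0, 0, 0.004], "spin": 0},
    {"offset": [0, 0, 0.003], "spin": 0},
    {"offset": [0, 0, 0], "spin": 0},
  ],
)

```text
time_s: 8.18
ee_pos: [543.9, -30.0, 57.3]
ee_rot: [180.0, -0.1, -180.0]
force: [0.6, -0.2, -2.4]
gripper_width: 23.9
gripper_force: 8.0
```

Emit:
arm_command(
  motion=[
    {"offset": [0, 0, 0.003], "spin": 0},
    {"offset": [0, 0, 0.001], "spin": 0},
    {"offset": [0, 0, 0], "spin": 0},
    {"offset": [0, 0, 0], "spin": 0},
  ],
)

```text
time_s: 8.68
ee_pos: [544.2, -30.1, 53.7]
ee_rot: [180.0, -0.1, -180.0]
force: [-0.5, 0.4, -2.4]
gripper_width: 24.3
gripper_force: 8.0
```

```bash
cat > lvl.py <<'E'
from h import *
from workcell import env
import sys
s=env.state();i,d=env.grab_frame("scene");print(s['time_s'],s['ee_pos'],s['gripper_width'],s['gripper_force'],s['force'])
m=env.camera_model("scene");w=cloud(m,d);p=s['ee_pos']
h=cv2.cvtColor(i,cv2.COLOR_BGR2HSV).astype(int);z=w[...,2]
ok=(abs(w[...,0]-p[0])<100)&(abs(w[...,1]-p[1])<32)&(z<p[2]-20)&(z>p[2]-90)&(h[...,2]<75)
k=w[ok]; t=k
for _ in range(4):
    A=np.c_[t[:,:2]-p[:2],np.ones(len(t))];c=np.linalg.lstsq(A,t[:,2],rcond=None)[0]
    r=t[:,2]-A@c; t=t[(r>-4)&(r<6)]
print("bar top plane",len(k),len(t),c.round(3),cv2.minAreaRect(t[:,:2].astype(np.float32)))
u=(R(m['rotation']).T@(p-m['eye']));u=u/u[2]*m['fx']+[m['cx'],m['cy'],0]
x,y=int(u[0]),int(u[1]);cv2.imwrite(sys.argv[1],cv2.resize(i[max(0,y-60):y+90,max(0,x-100):x+100],None,fx=3,fy=3))
E
python3 lvl.py pics/l1.png
```

```text
8.675 [544.23802771 -30.0542411   53.68368352] 24.280181465871433 7.999833673238754 [-0.45730825  0.41762189 -2.36949198]
bar top plane 410 367 [ 3.3000e-02 -3.0000e-03  2.6794e+01] ((583.853515625, -30.50286293029785), (87.22132873535156, 42.679893493652344), 0.06400392949581146)
```

View pics/l1.png

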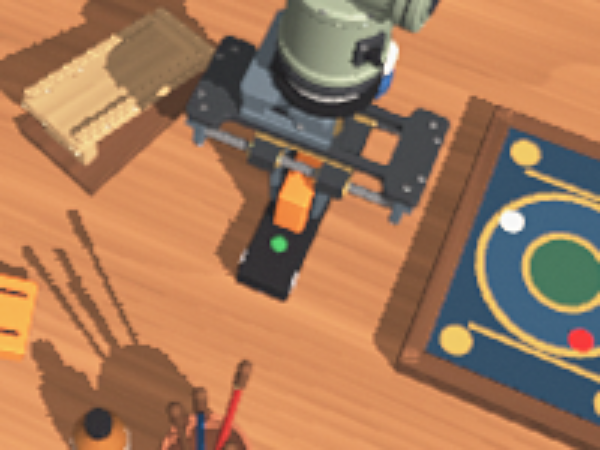

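The lamp is almost flat on the table, with about 2° of slope left. I'll go down 2 mm, let go briefly so it lies flat, then grip it again.

Emit:
arm_command(
  motion=[
    {"offset": [0, 0, 0.0015], "spin": 0},
    {"offset": [0, 0, 0], "spin": 0},
  ],
)

```text
time_s: 8.98
ee_pos: [544.7, -30.1, 52.4]
ee_rot: [180.0, 0.0, -180.0]
force: [0.5, -0.5, -1.9]
gripper_width: 24.0
gripper_force: 8.0
```

Emit:
arm_command(
  motion=[
    {"offset": [0, 0, 0], "spin": 0},
    {"offset": [0, 0, 0], "spin": 0},
    {"offset": [0, 0, 0], "spin": 0},
  ],
  jaw=0.034,
)

```text
time_s: 9.35
ee_pos: [544.7, -30.1, 52.5]
ee_rot: [180.0, 0.0, -180.0]
force: [0.1, -0.1, 0.3]
gripper_width: 34.1
gripper_force: 0.0
```

Emit:
arm_command(
  motion=[
    {"offset": [0, 0, 0], "spin": 0},
    {"offset": [0, 0, 0], "spin": 0},
    {"offset": [0, 0, 0], "spin": 0},
    {"offset": [0, 0, 0], "spin": 0},
    {"offset": [0, 0, 0], "spin": 0},
  ],
  jaw=0.01,
  newtons=25,
)

```text
time_s: 9.98
ee_pos: [544.7, -30.1, 52.5]
ee_rot: [180.0, 0.0, -180.0]
force: [-0.2, 0.3, 1.8]
gripper_width: 24.0
gripper_force: 25.0
```

```bash
python3 lvl.py pics/l2.png
```

```text
9.975 [544.71905387 -30.08122868  52.47995748] 23.960560267711887 25.00008076429367 [-0.24217636  0.2594815   1.81469199]
bar top plane 408 373 [-4.0000e-03  2.0000e-03  2.4741e+01] ((584.4160766601562, -30.5379581451416), (42.434661865234375, 87.04971313476562), 89.56021881103516)
```

Emit:
arm_command(
  motion=[
    {"offset": [0, 0, -0.012], "spin": 0},
    {"offset": [0, 0, -0.03], "spin": 0},
    {"offset": [0, 0, -0.035], "spin": 0},
    {"offset": [-0.002, 0.015, -0.017], "spin": 0},
    {"offset": [-0.003, 0.03, -0.004], "spin": 0},
  ],
)

```text
time_s: 10.65
ee_pos: [550.4, 14.6, 152.4]
ee_rot: [-180.0, 0.2, 179.9]
force: [-0.1, -0.5, -3.5]
gripper_width: 23.8
gripper_force: 25.0
```

Emit:
arm_command(
  motion=[
    {"offset": [-0.004, 0.045, 0], "spin": 0},
    {"offset": [-0.004, 0.05, 0], "spin": 0},
    {"offset": [-0.003, 0.045, 0], "spin": 0},
    {"offset": [-0.002, 0.03, 0], "spin": 0},
    {"offset": [-0.001, 0.017, 0], "spin": 0},
  ],
)

```text
time_s: 11.28
ee_pos: [563.4, 203.2, 150.5]
ee_rot: [-180.0, -0.0, -179.9]
force: [-0.6, 0.1, -2.8]
gripper_width: 23.9
gripper_force: 25.0
```

Emit:
arm_command(
  motion=[
    {"offset": [0, 0.006, 0], "spin": 0},
    {"offset": [0, 0, 0.005], "spin": 0},
    {"offset": [0, 0, 0.003], "spin": 0},
    {"offset": [0, 0, 0], "spin": 0},
    {"offset": [0, 0, 0], "spin": 0},
  ],
)

```text
time_s: 11.9
ee_pos: [563.8, 207.4, 142.5]
ee_rot: [180.0, 0.0, 180.0]
force: [0.0, -0.3, -2.4]
gripper_width: 24.3
gripper_force: 25.0
```

```bash
cat >> lvl.py <<'E'
i,d=env.grab_frame("top");w=cloud(env.camera_model("top"),d);h=cv2.cvtColor(i,cv2.COLOR_BGR2HSV).astype(int);z=w[...,2]
k=w[(abs(w[...,0]-p[0])<100)&(abs(w[...,1]-p[1])<32)&(abs(z-(p[2]-28.5))<9)&(h[...,2]<110)]
print("top bar",len(k),k.min(0).round(1),k.max(0).round(1))
l,r=k[k[:,0]<p[0]-30],k[k[:,0]>p[0]+30]
print("low/high end",len(l),np.median(l,0) if len(l) else 0,len(r),np.median(r,0) if len(r) else 0)
E
python3 lvl.py pics/l3.png
```

```text
11.9 [563.80260071 207.42324088 142.52129583] 24.276002490969333 24.99954342842102 [ 0.00341249 -0.2663927  -2.39175632]
bar top plane 640 548 [1.00000e-03 5.00000e-03 1.14623e+02] ((597.3093872070312, 205.8653564453125), (43.631858825683594, 98.52780151367188), 89.91861724853516)
top bar 366 [484.5 184.6 105.2] [643.1 218.5 122.4]
low/high end 255 [510.80347678 199.86886912 112.81666601] 73 [631.91710457 194.54237644 112.59708008]
```

View pics/l3.png

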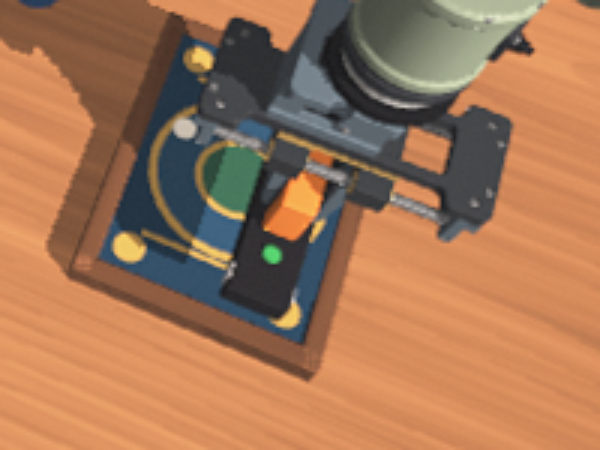

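The lamp hangs level above the dot, with the window at about z = 90. I'll go down 5 mm and hold there.

Emit:
arm_command(
  motion=[
    {"offset": [0, 0.001, 0.003], "spin": 0},
    {"offset": [0, 0, 0.002], "spin": 0},
    {"offset": [0, 0, 0], "spin": 0},
    {"offset": [0, 0, 0], "spin": 0},
    {"offset": [0, 0, 0], "spin": 0},
  ],
)

```text
time_s: 12.62
ee_pos: [563.7, 209.0, 137.5]
ee_rot: [180.0, 0.0, -180.0]
force: [0.0, -0.0, -2.6]
gripper_width: 23.9
gripper_force: 25.0
```

Emit:
arm_command(
  motion=[
    {"offset": [0, 0, 0], "spin": 0},
    {"offset": [0, 0, 0], "spin": 0},
    {"offset": [0, 0, 0], "spin": 0},
    {"offset": [0, 0, 0], "spin": 0},
    {"offset": [0, 0, 0], "spin": 0},
  ],
)

```text
time_s: 13.25
ee_pos: [563.7, 208.9, 137.5]
ee_rot: [180.0, 0.0, -180.0]
force: [0.1, 0.4, -3.0]
gripper_width: 23.7
gripper_force: 25.0
```

Emit:
arm_command(
  motion=[
    {"offset": [0, 0, 0], "spin": 0},
    {"offset": [0, 0, 0], "spin": 0},
    {"offset": [0, 0, 0], "spin": 0},
    {"offset": [0, 0, 0], "spin": 0},
    {"offset": [0, 0, 0], "spin": 0},
  ],
)

```text
time_s: 13.88
ee_pos: [563.7, 208.9, 137.4]
ee_rot: [180.0, -0.0, -180.0]
force: [-0.4, 0.8, -2.9]
gripper_width: 23.9
gripper_force: 25.0
```

```bash
python3 lvl.py pics/l4.png; python3 - <<'E'
from h import *
from workcell import env
# panel yaw & middle from initial top/scene frames
f=np.load("f0.npz")
for c,dd,pp in(("top",f['d'],(110,150,205,262)),("scene",f['e'],(355,195,480,335))):
    w=cloud(env.camera_model(c),dd);q=w[pp[1]:pp[3],pp[0]:pp[2]].reshape(-1,3);q=q[(q[:,2]>17)&(q[:,2]<40)&(q[:,1]>80)]
    print(cv2.minAreaRect(q[:,:2].astype(np.float32)))
E
```

```text
13.875 [563.65368587 208.92715396 137.44876485] 23.89104818684668 24.99957114458084 [-0.37125469  0.76149046 -2.93818635]
bar top plane 640 552 [-5.00000e-03  4.00000e-03  1.09725e+02] ((598.1380004882812, 207.43971252441406), (44.334190368652344, 96.691650390625), 89.85653686523438)
top bar 353 [484.6 185.7 100.2] [641.3 219.1 114.8]
low/high end 259 [511.36213225 201.07176807 107.80480177] 66 [632.27853003 195.88933965 107.84498154]
((515.3758544921875, 182.9593505859375), (251.01051330566406, 191.1680908203125), 0.07318199425935745)
((516.4365234375, 181.68319702148438), (190.79115295410156, 252.2639617919922), 89.93699645996094)
```

Emit:
arm_command(
  motion=[
    {"offset": [0, 0, -0.012], "spin": 0},
    {"offset": [0.0, 0, -0.025], "spin": 0},
    {"offset": [0.01, -0.005, -0.03], "spin": 0},
    {"offset": [0.014, -0.008, -0.022], "spin": 0},
    {"offset": [0.014, -0.008, -0.01], "spin": 0},
  ],
)

```text
time_s: 14.6
ee_pos: [525.8, 187.9, 238.6]
ee_rot: [179.9, 0.2, -180.0]
force: [-0.6, 0.1, -3.1]
gripper_width: 23.9
gripper_force: 25.0
```

Emit:
arm_command(
  motion=[
    {"offset": [0.008, -0.004, 0], "spin": 0},
    {"offset": [0.0025, -0.0015, 0], "spin": 0},
    {"offset": [0, 0, 0], "spin": 0},
    {"offset": [0, 0, 0], "spin": 0},
    {"offset": [0, 0, 0], "spin": 0},
  ],
)

```text
time_s: 15.22
ee_pos: [515.4, 182.5, 236.0]
ee_rot: [-180.0, -0.0, -180.0]
force: [0.0, 0.6, -3.3]
gripper_width: 23.8
gripper_force: 25.0
```

Emit:
arm_command(
  motion=[
    {"offset": [0, 0, 0], "spin": 0},
    {"offset": [0, 0, 0], "spin": 0},
    {"offset": [0, 0, 0], "spin": 0},
    {"offset": [0, 0, 0], "spin": 0},
    {"offset": [0, 0, 0], "spin": 0},
  ],
)

```text
time_s: 15.85
ee_pos: [515.2, 182.4, 236.5]
ee_rot: [180.0, 0.0, -180.0]
force: [0.7, -0.5, -2.0]
gripper_width: 23.8
gripper_force: 25.0
```

```bash
python3 lvl.py pics/l5.png
```

```text
15.85 [515.17233253 182.41664296 236.47132429] 23.845109879621365 24.999538958072662 [ 0.70618229 -0.53548598 -1.99772854]
bar top plane 724 611 [-1.00000e-03  1.40000e-02  2.08606e+02] ((542.1621704101562, 180.8763885498047), (43.851192474365234, 111.54241943359375), 89.81208801269531)
top bar 446 [436.  159.4 199.1] [595.4 203.3 213.5]
low/high end 289 [463.94988409 173.35473695 207.37056947] 123 [585.61893726 171.2867881  207.26799124]
```

View pics/l5.png

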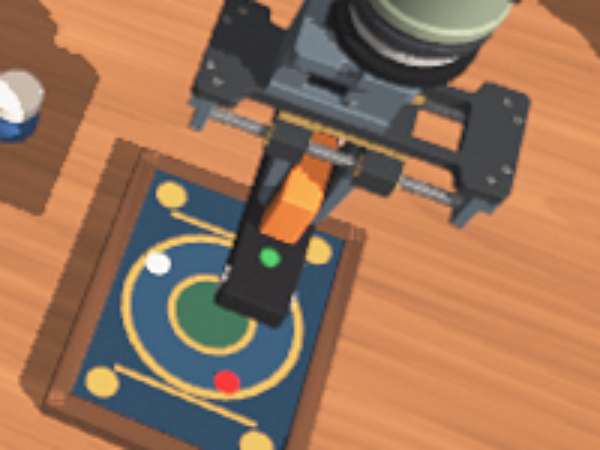

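The lamp is level and lies along the panel's long side. Its window is at about z = 184, centred at about (516,182), so I'm handing the job in.

```bash
python3 -c "
from workcell import env
print(env.job_done())"
```

```text
the job is handed in; nothing more can be done
None
```

I handed the job in at about 16 s: the lamp was held level about 6 cm above the red dot for over a second, and it is now held steady about 16 cm above the panel's middle, along its long side (to level it, I first set it down on the bare table and gripped it again).

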